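# Reset the vegetable slicer's thickness stop

### The arm

A 6-joint arm with a two-finger parallel gripper is mounted at the origin on a cart in front of the work surface, level with it; the furniture and walls round the work are solid. World frame = base frame: x ahead of the robot, y to its left, z up, the work surface at z = 0. Lengths are in m, angles in rad, forces in N, time in s.
With the tool pointing down it reaches from about 0.25 to 0.725 m from the base axis. Payload 4 kg.
Tool frame: the origin (TCP) lies at the very end of the fingers, on their centre line; the grasp point (between the pads) lies 19 mm behind it (robot.grip_point_offset is the distance from the TCP to the grasp point, in m); z points along the fingers, y is the line along which they close (so a half turn about z gives the same grasp; the last joint's range is limited). The gripper opens to 85 mm and grips with 20 to 120 N. Pads are 22 mm wide; open, the fingers measure 114 mm over their backs; the gripper's body (76 mm by 85 mm) begins 54 mm behind the grasp point. The pads swing forward as they close: fully open they stand 13 mm farther back than shut.
Start: joints at [-1.25, 0.241, 0.005, 1.335, 0, 1.571], TCP at [0.158, -0.474, 0.231] pointing down, gripper open.
Joint ranges: [-2.72, 2.72], [-1.05, 1.87], [-1.09, 1.28], [-1.99, 2.15], [-1.42, 1.44], [-3.14, 3.14]. Speed limits (rad/s): [2.79, 2.79, 3.14, 3.14, 3.14, 3.14].

### API

Orientations are given as a unit quaternion [x, y, z, w].
In Python, from rig import get_state, eyes, hand_in, spot_in, place_of, robot gives the robot as it stands. The module is installed in compiled form; this text tells all that it offers.
- The arm moves only by the tool jog_arm, never from a script. Its argument "plan" is text: rows parted by semicolons, each of 5 numbers parted by spaces: the shift along the tool's x, y, z in mm, then the turn about the tool's z in degrees, then the closure in counts, from 0 (fully open) to 255 (shut). In form: tx ty tz yaw gripper; .... A call has exactly 8 rows; each row is the pose to reach, as a shift and turn from the pose commanded when the call began, along the tool's axes at that moment; what a row does not reach only later rows make up. A row lasts 1/10 s, in which the tool goes at most 50 mm and 8.59 degrees, less where a joint would pass 70% of its speed; a pose out of reach is approached as far as the arm can. A call with a gripper value outside its range is refused whole. The fingers move at their own pace and stop on an object; "grip_force" is the grip in N (left out, the last holds). Time passes only in rows, so rows that repeat a pose let the fingers close, or fill a call up. It gives the time, the measured TCP pose, the force, the opening and the grip force at its end, in the units of the state.
- get_state(): the state, without advancing time (a new reading comes with each control period).
- eyes.grab_frame(name): name is "scene" or "top"; returns a dict with "img" (400x640x3 uint8, red, green, blue), "z_map" (400x640 float32, m along the optical axis (not along the pixel's ray), 0 where there is no reading), "fov_y" (degrees; the focal length in pixels is half the picture's height over the tangent of half this angle, whatever the lens; pixels are square), "cx", "cy" (the principal point, pixels), "R" (3x3) and "t" (3): a world point X has camera coordinates R X + t. Camera axes: x right, y down, z forward; pixel columns grow to the right and rows downward; lengths in m; the calibration is good to about 2 mm. A picture is of the moment at which its call begins.
- hand_in(): hands the job in; it is judged then, once.
Trained networks look in the newest picture that a camera, given by its name, has taken for a name from the list of things; names that differ only in an ending like _2 or _b are one class to them, and where a whole thing is asked for, a point or a joint stands for the part that bears it (a point fixed in the world has none). Each returns a list of dicts, best first, with "p" (0 to 1); they miss things now and then, are a little off and sometimes report something else, mostly with a low value. They report only what shows in the picture. A call takes as long as a camera call.
- spot_in(camera, label): "bbox" ([centre column, centre row, width, height] in pixels, round what is visible of it).
- place_of(camera, label): "position" ([column, row] in pixels: a listed point, or the origin of a listed thing).
The state is a dict: "clock": time; "joint_pos": joint angles; "qd": joint speeds; "joint_efforts": joint torques, N m; "eef_pos": TCP position; "orientation": TCP orientation; "ft_force": force on the tool from outside, world axes, zero at the start; "wrist_torque": the same for the moment, N m; "width": finger opening in m; "grasp_force": force on a finger pad.
Only numpy, scipy, OpenCV 4.12 (cv2) and the standard library are available. Lean on these libraries where they do the work, as an engineer would, in place of code of your own. Each camera call takes 0.05 s, during which the arm holds its last target. There are 200 camera calls.

### The job

On the vegetable slicer, loosen the black oblong lock nut by a good eighth of a turn or more, then turn the pointed adjuster head above it until its pointer points straight along the slicer at the index rib on the deck, and retighten the nut fully, with the pointer still on the rib. Do not turn the adjuster before the nut is loose, leave the round blade clamp knob at the slicer's far end as it is, and do not disturb the things standing round about.

Things in the scene. Friction and masses are not known exactly. Their poses are not given: they have to be found in the camera images.
- slicer: Grey vegetable slicer 270 x 112 mm, fixed. Origin on the worktop under the vertical axis of its adjuster screw, at the end nearest the robot; x axis along the slicer over the index rib (white bar on the deck, 33 to 51 mm along x) to the blade clamp. Deck top at z 20 mm, rails and bed under 44 mm. A boss and collar of radius 17 mm carry the screw, top at z 55 mm.
- nut_grip (a point): On the axis of the black oblong lock nut, 9 mm below its top: grasp here. Nut 60 mm long along x, 44 mm across its two flats along y (grasp these), from 13 mm below this point to 9 mm above; tight, this point is at z 68.5 mm, rising 1 mm per rad. Free space beside and under it to the deck. The adjuster head above reaches 14 mm out and 41.5 mm up: it fits between the fingers.
- jam_nut (a joint): Lock nut's angle, rad: 0 = fully tight against its stop (as found, its length along the slicer), growing anticlockwise seen from above as it loosens, up to 1.5. Turning takes about 0.15 N m at any angle; it stays where it is left and does not drag the adjuster along.
- adjuster_grip (a point): On the screw axis in the aluminium adjuster head, at z 100 mm: grasp here. x axis along the pointer. Head 12 mm wide along y (two parallel faces, grasp these), from 17 mm below this point to 10 mm above, 12 mm to its square tail (-x), 14 mm to its wedge-shaped pointer (+x, black line on top). The nut's top is 22.5 mm below this point when tight, 21.5 mm when 1 rad loose.
- adjuster (a joint): Angle of the pointer, rad, anticlockwise seen from above, from the slicer's x axis: 0 = straight at the index rib. Starts between 0.7 and 1.3, so it is turned clockwise to 0; range -1.45 to 1.45. Turns with about 0.06 N m and stays where left. With the nut tight it would give too, but must not be forced then. The ribbed metal ramp rises as it turns.
- pointer_tip (a point): Tip of the pointer, at the top of the adjuster head, 14 mm from the axis.
- blade_clamp (a joint): Round black knob, 38 mm across and 18 mm tall, at the far end of the slicer, 192 mm along its x axis; reads 0 as found and is to be left alone (rad).
- egg_timer: Bystander: round egg timer, red above and white below, 60 mm across, 58 mm tall, standing loose on the worktop. Origin at the centre of its underside. (Behind it, from about x 0.55 m on and left of y 0.15 m, stands the microwave, 270 mm tall, with a toaster on top: keep the arm clear of them.)
- lemon: Bystander: lemon, 83 x 58 x 58 mm, lying loose. Origin under its centre.
- garlic: Bystander: garlic bulb, 53 mm across and tall, standing loose. Origin at the centre of its underside.
- spice1: Bystander: glass spice jar with a green cap, 46 mm across, 106 mm tall, standing loose. Origin at the centre of its underside.

How it is judged:
On the way, in this order (a step that is already met when the one before it is completed fails the run):
1. the lock nut is loosened by more than 0.5 rad, the adjuster not yet turned (pointer tip within 4 mm of its start) (value of joint jam_nut above 0.5 rad and distance of pointer_tip from where it was at the start of the episode below 0.004 m), for 0.2 s.
2. with the nut loose (over 0.35 rad), the adjuster's pointer is within 0.2 rad of the index rib (value of joint jam_nut above 0.35 rad and value of joint adjuster between -0.2 and 0.2 rad), for 0.2 s.
At the end, for the whole second after the job is handed in: The lock nut is tight again (within 0.1 rad of its stop) and the pointer stands within 0.22 rad of the index rib (value of joint jam_nut below 0.1 rad and value of joint adjuster between -0.22 and 0.22 rad); the robot touches nothing.
It fails at once if the blade clamp knob is turned by more than 0.2 rad (value of joint blade_clamp above 0.2 rad or value of joint blade_clamp below -0.2 rad).
It fails at once if a bystander is moved by more than 30 mm (distance of any of egg_timer, lemon, garlic, spice1 from where it was at the start of the episode above 0.03 m).
It also fails if it takes over 70 s, if anything falls off the work surface, if the arm or the gripper's body presses on something with over 40 N, if the wrist force passes 120 N, or if a joint passes its speed limit or range.

## Working session

There is one attempt and no reset: what is moved stays moved. The work goes in short steps, Python scripts to look and compute and a tool call to move; the robot and the scene stay as the last step left them, time stands still between calls to the robot, and variables do not carry over. Pictures are saved under pics/ and viewed, at most 10 in all, crops included, and the job is handed in when it is done.

Besides the shell and the picture viewer there is one more tool, called after "Request:" in YAML: its name, and indented under it one key for each argument. jog_arm: Moves the arm, as the interface text tells. Its arguments: {"type":"object","properties":{"plan":{"type":"string"},"grip_force":{"type":"number"}},"required":["plan"]}

```bash
mkdir -p pics; cat > h.py <<'E'
import numpy as np, cv2
from rig import get_state, eyes, hand_in, spot_in, place_of, robot
def grab(c,fn=None):
    f=eyes.grab_frame(c)
    if fn: cv2.imwrite('pics/'+fn,f['img'][:,:,::-1])
    return f
def ray(f,u,v):
    fl=200/np.tan(np.radians(f['fov_y'])/2)
    d=np.array([(u-f['cx'])/fl,(v-f['cy'])/fl,1.])
    R=np.array(f['R']);t=np.array(f['t'])
    return -R.T@t, R.T@d
def atz(f,u,v,z):
    o,d=ray(f,u,v); return o+d*(z-o[2])/d[2]
def proj(f,X):
    fl=200/np.tan(np.radians(f['fov_y'])/2)
    c=np.array(f['R'])@X+f['t']; return np.array([c[0]/c[2]*fl+f['cx'],c[1]/c[2]*fl+f['cy']])
def cloud(f):
    fl=200/np.tan(np.radians(f['fov_y'])/2)
    v,u=np.mgrid[:400,:640]; z=f['z_map']
    P=np.stack([(u-f['cx'])/fl*z,(v-f['cy'])/fl*z,z],-1)
    return (P-np.array(f['t']))@np.array(f['R'])
E
python3 - <<'E'
from h import *
np.set_printoptions(precision=4,suppress=True)
Z=dict(slicer=0,nut_grip=.0685,adjuster_grip=.1,pointer_tip=.11,blade_clamp=.04,egg_timer=0,lemon=0,garlic=0,spice1=0)
for c in('scene','top'):
    f=grab(c,c+'0.png'); print(c,f['fov_y'],f['cx'],f['cy'],ray(f,320,200))
    for n,z in Z.items():
        for r in place_of(c,n)[:2]: print(n,np.array(r['position']),round(r['p'],2),atz(f,*r['position'],z))
s=get_state();print(s,robot.grip_point_offset)
E
```

```text
scene 42.37127455266584 316.87589001497685 194.59007160340082 (array([-0.4678,  0.0136,  1.7218]), array([ 0.5176,  0.0378, -0.8549]))
slicer [236.9 232.2] 0.54 [0.4134 0.3926 0.    ]Traceback (most recent call last):
  File "<stdin>", line 7, in <module>
ValueError: it knows: adjuster_grip, egg_timer, garlic, lemon, nut_grip, pointer_tip, slicer, spice
```

```bash
python3 - <<'E'
from h import *
np.set_printoptions(precision=4,suppress=True)
Z=dict(slicer=0,nut_grip=.0685,adjuster_grip=.1,pointer_tip=.11,egg_timer=0,lemon=0,garlic=0,spice=0)
for c in('scene','top'):
    f=grab(c,c+'0.png'); print(c,{k:v for k,v in f.items() if k not in('img','z_map','R','t')},*ray(f,320,200))
    for n,z in Z.items():
        for r in place_of(c,n)[:2]: print(n,np.array(r['position']),round(r['p'],2),atz(f,*r['position'],z))
    for r in spot_in(c,'blade_clamp')[:2]: print('clamp',np.array(r['bbox']),round(r['p'],2),atz(f,*r['bbox'][:2],.035))
s=get_state();print(s,robot.grip_point_offset)
E
```

```text
scene {'fov_y': 42.37127455266584, 'cx': 316.87589001497685, 'cy': 194.59007160340082} [-0.4678  0.0136  1.7218] [ 0.5176  0.0378 -0.8549]
adjuster_grip [217.6 216.8] 0.36 [0.4199 0.4497 0.1   ]
egg_timer [239.5 229.3] 0.5 [0.4263 0.3846 0.    ]
garlic [277.5 230.7] 0.46 [0.4296 0.2406 0.    ]
spice [215.1 215.3] 0.51 [0.4806 0.4873 0.    ]
clamp [364.6 181.8   8.4   9.4] 0.41 [ 0.6475 -0.0802  0.035 ]
top {'fov_y': 43.91572646403716, 'cx': 320.7248788064203, 'cy': 201.87928441011704} [0.2423 0.1053 1.5435] [ 0.2061 -0.0194 -0.9784]
slicer [372.  232.9] 0.59 [ 0.4493 -0.0796  0.    ]
adjuster_grip [377.2 232.8] 0.57 [ 0.435  -0.0829  0.1   ]
adjuster_grip [382.7 233.7] 0.45 [ 0.4311 -0.0987  0.1   ]
pointer_tip [376.9 227.2] 0.45 [ 0.4501 -0.0824  0.11  ]
egg_timer [221.3 254.9] 0.61 [0.4177 0.3942 0.    ]
lemon [453.4 239.1] 0.77 [ 0.4097 -0.332   0.    ]
lemon [379.5 229.7] 0.3 [ 0.4575 -0.1041  0.    ]
spice [190.5 240.5] 0.61 [0.4703 0.4883 0.    ]
{'clock': 1.25, 'joint_pos': array([-1.25  ,  0.2406,  0.005 ,  1.3352, -0.    ,  1.5708]), 'qd': array([-0.0013, -0.0016, -0.0007, -0.0003, -0.0018, -0.0002]), 'joint_efforts': array([  0.0015, -37.2224,  25.2688,   0.0015,   0.0002,  -0.    ]), 'eef_pos': array([ 0.1577, -0.4745,  0.2313]), 'orientation': array([0.9872, 0.1597, 0.    , 0.    ]), 'ft_force': array([ 0.6443, -0.7393,  1.4814]), 'wrist_torque': array([-0.0119, -0.0067, -0.0339]), 'grasp_force': 0.0, 'width': 0.0852977555703522} 0.0187
```

View pics/scene0.png

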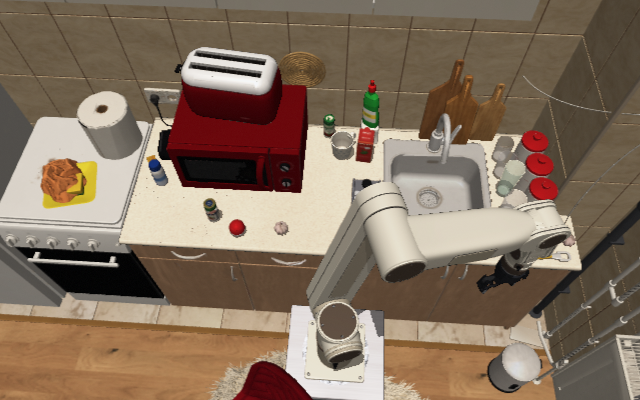

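View pics/top0.png

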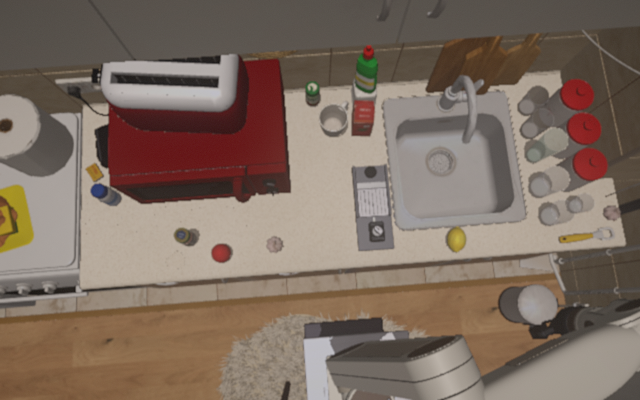

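The scene view shows the arm hiding the slicer. The top view shows it clearly: nut and adjuster at about (377,231), clamp knob at (370,172), lemon (457,239), garlic (274,243), timer (221,253), jar (185,237). I'll enlarge the slicer and fit its pose from depth.

```bash
python3 - <<'E'
from h import *
np.set_printoptions(precision=4,suppress=True)
f=grab('top')
im=f['img'][155:260,340:410,::-1]; cv2.imwrite('pics/crop0.png',cv2.resize(im,None,fx=5.5,fy=5.5,interpolation=cv2.INTER_CUBIC))
P=cloud(f)
W=P[155:260,340:410].reshape(-1,3)
m=(W[:,2]>.012)&(W[:,2]<.13)
# slicer
Q=W[m&(W[:,0]<.75)]
r=cv2.minAreaRect(Q[:,:2].astype(np.float32)*1000); print('rect',r)
for a,b in((.06,.085),(.085,.13),(.03,.05)):
    S=W[(W[:,2]>a)&(W[:,2]<b)]; print(a,b,len(S),S.mean(0),S.min(0),S.max(0))
S=W[(W[:,2]>.06)&(W[:,2]<.085)];
if len(S)>4: print(cv2.minAreaRect(S[:,:2].astype(np.float32)*1000))
print((P[222:242,366:390,2]*1000).astype(int))
E
```

```text
rect ((535.0361328125, -89.41218566894531), (286.5292053222656, 209.02484130859375), 4.795610427856445)
0.06 0.085 257 [ 0.4463 -0.0833  0.0763] [ 0.4153 -0.107   0.0601] [ 0.6304 -0.0626  0.0849]
0.085 0.13 48 [ 0.4452 -0.085   0.1049] [ 0.4339 -0.1006  0.085 ] [ 0.4686 -0.0756  0.1166]
0.03 0.05 1610 [ 0.5748 -0.0862  0.0375] [ 0.4168 -0.1424  0.0301] [ 0.6627 -0.031   0.0499]
((522.8121337890625, -85.70614624023438), (44.194400787353516, 215.1873321533203), 89.43977355957031)
[[  16   23   23   80   73   69   80   80   80   81   76   78   75   84
    85   74   72   75   20 1543   23   14   22   10]
 [  20   18   13   78   78   72   78   78   68   77   78   82   78   73
    79   77   81   76   16   25   23   14   17   16]
 [  20   17   18   78   72   76   71   77   77   76   79   76   77   77
    73   72   78   72   16   18   19   19   16   21]
 [  23   17   29   72   79   72   72   75   80   79   80   78   75   75
    81   77   76   73   24   18   23   20   18   16]
 [  24   24   21   71   77   80   78   81   80  108  111  107   80   72
    84   76   73   75   20   25   20   12   
[... 1184 characters left out ...]
2   78   73   79   74
    80   84   80   73   71   14   21   18   14   21]
 [  25   17   19   18   71   70   76   80   75   77   74   77   77   80
    82   75   76   77   83   21   18   16   24   17]
 [  21   24   21   18   79   77   78   76   78   80   83   74   80   77
    82   74   76   75   76   15   14   14   19   19]
 [  19   20   16   13   75   80   76   82   78   77   74   80   79   71
    78   80   73   80   78   17   20   19   21   20]
 [  19   18    8   20   73   76   77   80   80   77   76   71   75   75
    73   75   75   69   21   23   25   21   23   19]
 [  21   20   20   18   22   58   66   66   65   67   63   49   16   21
    19   18   19   26   19   21   20   21   20   22]]
```

View pics/crop0.png

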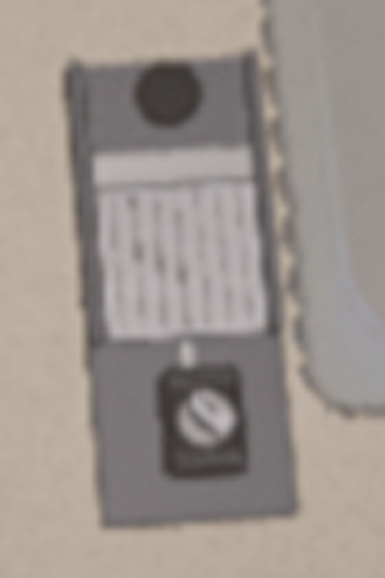

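```bash
cat > m.py <<'E'
from h import *
np.set_printoptions(precision=4,suppress=True)
def slicer(f):
    P=cloud(f); P[P[...,2]>.3]=0
    H=P[...,2]
    reg=np.zeros_like(H,bool); reg[205:250,360:395]=1
    # clamp
    k=np.zeros_like(H,bool); k[155:195,345:395]=1
    dark=f['img'].max(2)<75
    mk=(k&dark).astype(np.uint8); n,l,st,c=cv2.connectedComponentsWithStats(mk); i=1+np.argmax(st[1:,4])
    zc=np.median(H[l==i]); 
    clamp=atz(f,*c[i],zc); print('clamp',st[i],zc,clamp)
    # nut top
    def reproj(mask,z):
        v,u=np.nonzero(mask); return np.array([atz(f,a,b,z)[:2] for a,b in zip(u,v)])
    nm=cv2.medianBlur((reg&(H>.064)).astype(np.uint8),3)>0
    N=reproj(nm,.0775); r=cv2.minAreaRect((N*1000).astype(np.float32)); print('nut',r,'medz',np.median(H[nm]))
    am=reg&(H>.1); A=reproj(am,.11); ra=cv2.minAreaRect((A*1000).astype(np.float32)); print('adj',len(A),ra, 'medz',np.median(H[am]),A.mean(0))
    u,s,vt=np.linalg.svd(A-A.mean(0)); print('pca ang',np.degrees(np.arctan2(vt[0,1],vt[0,0])),s/np.sqrt(len(A)))
    # body edges
    body=np.zeros_like(H,bool); body[155:260,340:400]=1
    b=body&(H>.011)&(f['img'].max(2)<200)
    rows=[]
    for v in range(225,248):
        us=np.nonzero(b[v,350:398]&(H[v,350:398]<.03))[0]+350
        if len(us)>3: rows.append((atz(f,us.min()-.5,v,.02),atz(f,us.max()+.5,v,.02)))
    for j in(0,1):
        e=np.array([r[j] for r in rows]); q=np.polyfit(e[:,0],e[:,1],1); print('edge',q,'deg',np.degrees(np.arctan(q[0])))
if __name__=='__main__':
    f=grab('top'); slicer(f)
    print('rib',atz(f,373.8,219.2,.022))
E
python3 m.py
```

```text
clamp [365 167  11  11  94] 0.05356660576069562 [ 0.6338 -0.0864  0.0536]
nut ((443.6658630371094, -84.21163940429688), (44.75617980957031, 60.206600189208984), 85.47574615478516) medz 0.07764809748184348
adj 37 ((445.3750305175781, -84.3994140625), (22.6090030670166, 12.605267524719238), 39.534549713134766) medz 0.11158878104265066 [ 0.4442 -0.0852]
pca ang -138.43860675626743 [0.0065 0.004 ]
edge [ 0.0057 -0.0309] deg 0.3257032893432392
edge [-0.0099 -0.1359] deg -0.5698891151940364
rib [ 0.4887 -0.0869  0.022 ]
```

Measurements agree with the sizes given: nut 60×45 mm, top at 77.6 mm, clamp 190 mm away. The axis is at (0.444, -0.0845), slicer yaw is about -1° and the pointer is at about +41°. Moving over it at height.

Request:
jog_arm:
  plan: "20 -14 0 -4 0;56 -40 0 -12 0;94 -67 0 -20 0;133 -94 0 -28 0;172 -122 0 -36 0;211 -149 0 -44 0;250 -177 0 -52 0;280 -198 0 -60 0"
  grip_force: 60

```text
clock: 2.15
eef_pos: [0.362, -0.1962, 0.2316]
orientation: [0.773, 0.635, 0.0, 0.0]
ft_force: [0.7, -1.0, -0.4]
width: 0.0853
grasp_force: 0.0
```

```bash
cat > s.py <<'E'
import sys
from h import *
np.set_printoptions(precision=4,suppress=True)
s=get_state(); q=s['orientation']
yaw=2*np.arctan2(q[1],q[0])
ty=float(sys.argv[1]) if len(sys.argv)>1 else 179
tx,tyy,tz=[float(a) for a in sys.argv[2:5]] if len(sys.argv)>4 else (.444,-.0845,.046)
d=np.array([tx,tyy,tz])-s['eef_pos']; c,n=np.cos(yaw),np.sin(yaw)
print(s['clock'],'q',s['joint_pos'],'p',s['eef_pos'],q,'yaw',np.degrees(yaw),'w',s['width'],s['grasp_force'],'F',s['ft_force'],s['wrist_torque'])
print('tool shift mm',1000*np.array([d[0]*c+d[1]*n,d[0]*n-d[1]*c,-d[2]]),'turn',(np.degrees(yaw)-ty+180)%360-180)
E
python3 s.py
```

```text
2.15 q [-0.4968  0.0649 -0.2045  1.3006  0.0004  1.2696] p [ 0.362  -0.1962  0.2316] [0.7728 0.6347 0.0003 0.0003] yaw 78.7911208651246 w 0.08529546000755482 0.0 F [ 0.7243 -0.9949 -0.3564] [-0.0531 -0.0595  0.0167]
tool shift mm [125.4646  58.7076 185.5988] turn -100.2088791348754
```

Request:
jog_arm:
  plan: "30 14 0 -8 0;60 28 0 -16 0;90 42 0 -24 0;115 54 0 -32 0;125 59 0 -40 0;125 59 0 -48 0;125 59 0 -56 0;125 59 0 -64 0"

```text
clock: 2.95
eef_pos: [0.444, -0.0875, 0.2313]
orientation: [0.319, 0.948, -0.0, -0.0]
ft_force: [0.0, 0.5, -0.1]
width: 0.0853
grasp_force: 0.0
```

Request:
jog_arm:
  plan: "0 0 10 -8 0;0 0 25 -16 0;0 0 40 -24 0;0 0 55 -32 0;0 0 70 -36 0;0 0 75 -36 0;0 0 75 -36 0;0 0 75 -36 0"

```text
clock: 3.75
eef_pos: [0.4444, -0.0878, 0.1569]
orientation: [0.015, 1.0, -0.0, 0.0]
ft_force: [0.4, -0.0, 0.0]
width: 0.0852
grasp_force: 0.0
```

```bash
python3 s.py; python3 - <<'E'
from h import *
np.set_printoptions(precision=4,suppress=True)
f=grab('scene'); T=[0.444,-.0845,.1]
p=proj(f,np.array(T)); print(p)
u,v=p.astype(int)
im=f['img'][v-50:v+50,u-60:u+60,::-1]; cv2.imwrite('pics/sc1.png',cv2.resize(im,None,fx=5,fy=5,interpolation=cv2.INTER_CUBIC))
E
```

```text
3.75 q [-0.1951  0.1969 -0.2521  1.1209 -0.     -0.1659] p [ 0.4444 -0.0878  0.1569] [ 0.0146  0.9999 -0.0001  0.0005] yaw 178.3222969188512 w 0.08516924327118242 0.0 F [ 0.4492 -0.0475  0.049 ] [-0.0244  0.0211 -0.0312]
tool shift mm [  0.4533   3.3163 110.9118] turn -0.6777030811487919
[365.8958 219.2382]
```

View pics/sc1.png

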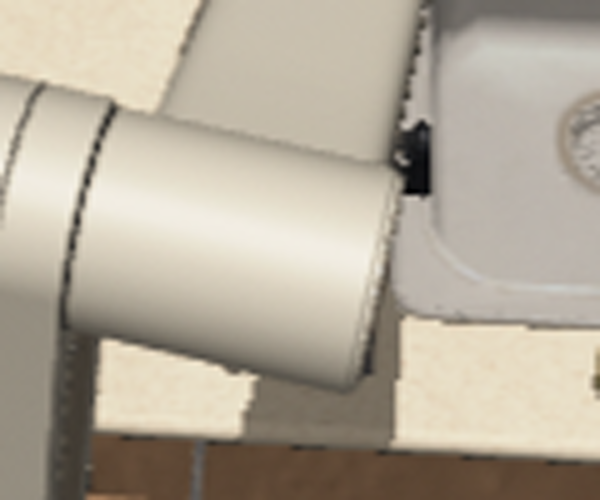

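The scene view shows only the arm, which covers the slicer, so I'm relying on the measured axis and on force. Descending with 20 mm clearance each side.

Request:
jog_arm:
  plan: "0 2 10 0 0;0 3 25 0 0;0 3 45 0 0;0 3 65 0 0;0 3 85 0 0;0 3 100 0 0;0 3 110 0 0;0 3 110 0 0"

```text
clock: 4.6
eef_pos: [0.4429, -0.0844, 0.045]
orientation: [0.014, 1.0, 0.0, -0.001]
ft_force: [-0.5, 0.4, -0.4]
width: 0.0851
grasp_force: 0.0
```

Request:
jog_arm:
  plan: "0 0 0 0 50;0 0 0 0 100;0 0 0 0 150;0 0 0 0 200;0 0 0 0 200;0 0 0 0 200;0 0 0 0 200;0 0 0 0 200"
  grip_force: 40

```text
clock: 5.4
eef_pos: [0.445, -0.0859, 0.0475]
orientation: [0.014, 1.0, -0.001, 0.001]
ft_force: [-2.7, -4.5, 6.7]
width: 0.0435
grasp_force: 43.7
```

```bash
python3 s.py
```

```text
5.4 q [-0.1894  0.3219 -0.4121  0.834  -0.0021 -0.1607] p [ 0.445  -0.0859  0.0475] [ 0.0143  0.9999 -0.0013  0.0012] yaw 178.35773286061018 w 0.04348730547611778 43.66656303405762 F [-2.7235 -4.4785  6.6555] [-0.667   0.2808  0.2395]
tool shift mm [1.0244 1.4197 1.5393] turn -0.6422671393898156
```

Gripped (43.5 mm wide, as given). Loosening anticlockwise.

Request:
jog_arm:
  plan: "0 -1 0 -5 200;0 -1 0 -11 200;0 -1 0 -18 200;0 -1 0 -25 200;0 -1 -1 -32 200;0 -1 -1 -39 200;0 -1 -1 -46 200;0 -1 -1 -50 200"

```text
clock: 6.2
eef_pos: [0.4453, -0.0876, 0.0485]
orientation: [-0.411, 0.912, -0.002, 0.001]
ft_force: [0.1, -7.0, 3.9]
width: 0.0433
grasp_force: 42.9
```

Request:
jog_arm:
  plan: "0 0 0 0 200;0 0 0 0 200;0 0 0 0 150;0 0 0 0 100;0 0 0 0 0;0 0 0 0 0;0 0 0 0 0;0 0 0 0 0"

```text
clock: 7.0
eef_pos: [0.4438, -0.0855, 0.0472]
orientation: [-0.41, 0.912, 0.0, -0.0]
ft_force: [-0.1, -0.1, -0.3]
width: 0.0853
grasp_force: 0.0
```

```bash
python3 s.py 41 .4445 -.0855 .083
```

```text
7.0 q [-0.1905  0.3226 -0.4122  0.8364  0.0002 -1.0351] p [ 0.4438 -0.0855  0.0472] [-0.4099  0.9121  0.0002 -0.0001] yaw 228.39418496081913 w 0.08525589093984173 0.0 F [-0.0983 -0.1331 -0.2596] [0.0515 0.0202 0.0121]
tool shift mm [ -0.4553  -0.475  -35.8078] turn -172.60581503918087
```

Request:
jog_arm:
  plan: "0 0 -20 0 0;0 0 -60 0 0;0 0 -100 0 0;30 -27 -110 0 0;60 -54 -110 0 0;95 -84 -110 0 0;130 -115 -110 0 0;150 -133 -110 0 0"

```text
clock: 7.8
eef_pos: [0.4435, -0.2892, 0.1573]
orientation: [-0.409, 0.913, -0.001, 0.0]
ft_force: [-0.1, -0.4, -0.5]
width: 0.0854
grasp_force: 0.0
```

```bash
cat > m2.py <<'E'
from m import *
import sys
f=grab('top',None)
im=f['img'][205:255,345:405,::-1]; cv2.imwrite('pics/'+sys.argv[1],cv2.resize(im,None,fx=9,fy=9,interpolation=cv2.INTER_CUBIC))
slicer(f)
E
python3 s.py; python3 m2.py top1.png
```

```text
7.8 q [-0.5776  0.3408 -0.0548  1.1743 -0.0005 -1.4196] p [ 0.4435 -0.2892  0.1573] [-0.4087  0.9127 -0.0005  0.    ] yaw 228.24539883098063 w 0.08540599260315046 0.0 F [-0.1465 -0.3824 -0.5363] [0.0418 0.009  0.0164]
tool shift mm [-153.044   135.9934  111.2749] turn 49.24539883098063
clamp [365 167  11  10  93] 0.053273583854400244 [ 0.6338 -0.0867  0.0533]
nut ((444.2374572753906, -83.81858825683594), (59.631507873535156, 45.87643051147461), 49.13309860229492) medz 0.07848031244938884
adj 38 ((445.3750305175781, -84.3994140625), (22.6090030670166, 12.605267524719238), 39.534549713134766) medz 0.1095580618666055 [ 0.4444 -0.0849]
pca ang -136.20862212219458 [0.0068 0.004 ]
edge [ 0.0105 -0.0332] deg 0.6043141885796495
edge [-0.0099 -0.1359] deg -0.5698891151940364
```

View pics/top1.png

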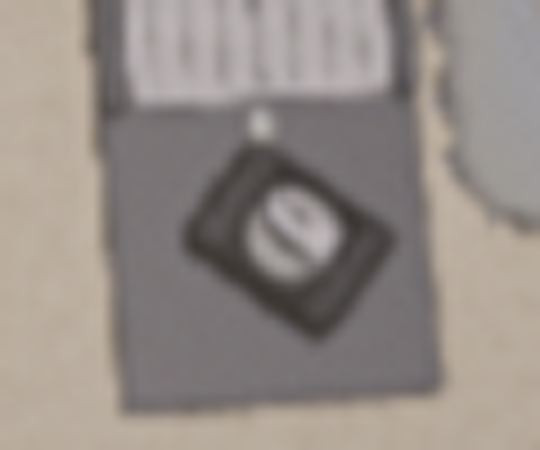

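The picture shows the nut turned about 49° and the adjuster still pointing up-left at about 45°, with the head at about (379,229) in the full image. The gripper yaw already matches the head, so I'm going back over it to grip it.

Request:
jog_arm:
  plan: "-25 22 0 0 0;-60 54 0 1 0;-95 85 0 3 0;-130 115 0 3 0;-153 135 0 3 0;-153 135 10 3 0;-153 135 25 3 0;-153 135 25 3 0"

```text
clock: 8.65
eef_pos: [0.4428, -0.0819, 0.1304]
orientation: [-0.386, 0.923, 0.001, -0.002]
ft_force: [0.7, -0.2, -0.6]
width: 0.0852
grasp_force: 0.0
```

```bash
python3 s.py 225 .444 -.0855 .083
```

```text
8.65 q [-0.1827  0.2205 -0.2973  1.0572 -0.0003 -0.9752] p [ 0.4428 -0.0819  0.1304] [-0.386   0.9225  0.001  -0.0018] yaw 225.40810998208372 w 0.0851657299932791 0.0 F [ 0.7447 -0.1768 -0.6086] [ 0.0183  0.004  -0.001 ]
tool shift mm [ 1.6993 -3.4046 47.3833] turn 0.4081099820837153
```

Request:
jog_arm:
  plan: "1 -2 10 0 0;1 -2 25 0 0;1 -2 40 0 0;1 -2 47 0 0;1 -2 47 0 60;1 -2 47 0 120;1 -2 47 0 120;1 -2 47 0 120"

```text
clock: 9.45
eef_pos: [0.4458, -0.0845, 0.086]
orientation: [-0.386, 0.923, -0.0, 0.001]
ft_force: [0.4, -0.8, -0.7]
width: 0.0449
grasp_force: 0.0
```

```bash
python3 s.py 225 .444 -.0855 .083
```

```text
9.45 q [-0.1872  0.2724 -0.3601  0.9368 -0.     -0.9792] p [ 0.4458 -0.0845  0.086 ] [-0.3857  0.9226 -0.0004  0.0006] yaw 225.37777094377574 w 0.044888252569603444 0.0 F [ 0.3973 -0.8219 -0.6757] [-0.0003  0.0262 -0.0073]
tool shift mm [2.0017 0.5403 2.9959] turn 0.3777709437757437
```

Request:
jog_arm:
  plan: "1 0 2 0 160;1 0 2 0 200;1 0 2 0 255;1 0 2 0 255;1 0 2 0 255;1 0 2 0 255;1 0 2 0 255;1 0 2 0 255"
  grip_force: 30

```text
clock: 10.25
eef_pos: [0.4465, -0.0869, 0.0838]
orientation: [-0.385, 0.923, -0.003, 0.001]
ft_force: [4.1, -5.4, -2.3]
width: 0.0115
grasp_force: 31.3
```

```bash
python3 s.py 179.5 .444 -.0855 .083
```

```text
10.25 q [-0.19    0.275  -0.3633  0.9282 -0.0033 -0.981 ] p [ 0.4465 -0.0869  0.0838] [-0.3853  0.9228 -0.0026  0.0009] yaw 225.32269240206153 w 0.011506571515974853 31.34479085154453 F [ 4.0949 -5.3585 -2.35  ] [-1.0396 -0.5664 -0.0053]
tool shift mm [0.7457 2.723  0.7978] turn 45.822692402061534
```

Request:
jog_arm:
  plan: "0 -1 0 5 255;0 -2 0 11 255;0 -2 0 18 255;0 -2 0 25 255;0 -2 0 32 255;0 -2 0 39 255;0 -2 0 46 255;0 -2 0 46 255"

```text
clock: 11.05
eef_pos: [0.4463, -0.0865, 0.0837]
orientation: [0.005, 1.0, -0.0, 0.001]
ft_force: [1.1, -0.5, 2.2]
width: 0.0113
grasp_force: 32.1
```

```bash
python3 s.py 179.5 .444 -.0855 .083
```

```text
11.05 q [-0.1914  0.2771 -0.3605  0.9322 -0.     -0.1807] p [ 0.4463 -0.0865  0.0837] [ 0.0053  1.     -0.0001  0.0005] yaw 179.38725241704518 w 0.011250576692506287 32.11801279918291 F [ 1.0927 -0.485   2.1696] [ 0.0337  0.0571 -0.0645]
tool shift mm [2.3455 0.9625 0.7433] turn -0.11274758295482457
```

Request:
jog_arm:
  plan: "0 0 0 0 255;0 0 0 0 200;0 0 0 0 100;0 0 0 0 0;0 0 0 0 0;0 0 0 0 0;0 0 -10 0 0;0 0 -40 0 0"

```text
clock: 11.85
eef_pos: [0.4435, -0.0859, 0.1218]
orientation: [0.005, 1.0, 0.001, -0.003]
ft_force: [-0.4, 0.1, -0.3]
width: 0.0856
grasp_force: 0.0
```

Request:
jog_arm:
  plan: "0 0 -20 0 0;0 -20 -34 0 0;0 -60 -34 0 0;0 -100 -34 0 0;0 -150 -34 0 0;0 -190 -34 0 0;0 -200 -34 0 0;0 -200 -34 0 0"

```text
clock: 12.65
eef_pos: [0.4435, -0.2878, 0.1576]
orientation: [0.007, 1.0, 0.0, 0.0]
ft_force: [0.4, 0.7, 0.3]
width: 0.0854
grasp_force: 0.0
```

```bash
python3 s.py; python3 m2.py top2.png
```

```text
12.65 q [-0.5757  0.3395 -0.0557  1.1752  0.0003 -0.562 ] p [ 0.4435 -0.2878  0.1576] [0.0068 1.     0.     0.0002] yaw 179.21740017805578 w 0.08539159929812565 0.0 F [0.4147 0.7496 0.3027] [0.0235 0.0106 0.0366]
tool shift mm [  2.3207 203.2457 111.6083] turn 0.21740017805578304
clamp [365 167  11  10  92] 0.052098732818299354 [ 0.6342 -0.0867  0.0521]
nut ((444.3685302734375, -83.97183227539062), (59.5870361328125, 45.574951171875), 49.33832931518555) medz 0.07844350027427405
adj 37 ((444.5760192871094, -85.03876495361328), (11.68203067779541, 23.663103103637695), 84.13494110107422) medz 0.1092897464845485 [ 0.4438 -0.0844]
pca ang -179.5220843084194 [0.0069 0.0036]
edge [-0.0002 -0.0285] deg -0.009570356223897358
edge [-0.073  -0.1094] deg -4.176627592526008
```

View pics/top2.png

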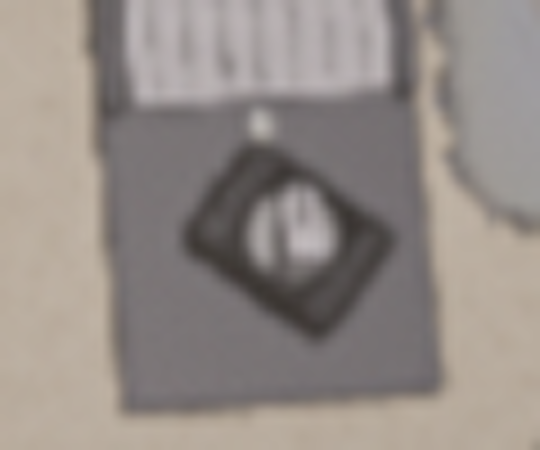

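The pointer now lies along the slicer, within about 1° of the rib at (260,125) in the crop, and the nut is still about 49° loose. Re-gripping the nut.

Request:
jog_arm:
  plan: "0 20 0 -7 0;0 55 0 -14 0;0 95 0 -22 0;0 135 0 -30 0;0 175 0 -37 0;0 202 0 -44 0;0 202 0 -49 0;0 202 0 -49 0"

```text
clock: 13.5
eef_pos: [0.4453, -0.0818, 0.1577]
orientation: [-0.412, 0.911, 0.0, 0.0]
ft_force: [0.2, 0.1, -0.8]
width: 0.0854
grasp_force: 0.0
```

```bash
python3 s.py 228.4 .4445 -.086 .047
```

```text
13.5 q [-0.1818  0.1967 -0.2502  1.1241  0.0004 -1.0309] p [ 0.4453 -0.0818  0.1577] [-0.4119  0.9112  0.0002  0.    ] yaw 228.64838027452697 w 0.08538742487371578 0.0 F [ 0.1521  0.0535 -0.7735] [ 0.003  -0.0108 -0.0104]
tool shift mm [  3.717   -2.2065 110.6583] turn 0.24838027452696565
```

Request:
jog_arm:
  plan: "3 -2 10 0 0;3 -2 30 0 0;3 -2 50 0 0;3 -2 70 0 0;3 -2 90 0 0;3 -2 104 0 0;3 -2 110 0 0;3 -2 110 0 0"

```text
clock: 14.3
eef_pos: [0.4442, -0.0881, 0.0462]
orientation: [-0.409, 0.913, 0.001, -0.001]
ft_force: [0.4, -0.1, -0.4]
width: 0.0852
grasp_force: 0.0
```

Request:
jog_arm:
  plan: "0 0 0 0 50;0 0 0 0 100;0 0 0 0 150;0 0 0 0 200;0 0 0 0 200;0 0 0 0 200;0 0 0 0 200;0 0 0 0 200"
  grip_force: 40

```text
clock: 15.1
eef_pos: [0.446, -0.088, 0.0481]
orientation: [-0.41, 0.912, -0.0, 0.001]
ft_force: [-1.3, -0.1, 6.0]
width: 0.0434
grasp_force: 44.9
```

```bash
python3 s.py 178.5 .4445 -.086 .047
```

```text
15.1 q [-0.1949  0.3242 -0.4065  0.8386  0.     -1.0394] p [ 0.446  -0.088   0.0481] [-0.4099  0.9122 -0.0004  0.0006] yaw 228.39086501773684 w 0.043426108810795915 44.85746741294861 F [-1.3233 -0.1443  5.95  ] [0.0573 0.3042 0.027 ]
tool shift mm [-0.5336  2.4264  1.1386] turn 49.89086501773684
```

Request:
jog_arm:
  plan: "0 0 0 6 200;0 0 0 13 200;0 0 0 21 200;0 0 0 29 200;0 0 0 36 200;0 0 0 43 200;0 0 0 49 200;0 0 0 52 200"

```text
clock: 15.9
eef_pos: [0.4452, -0.0868, 0.0474]
orientation: [0.031, 1.0, 0.001, -0.0]
ft_force: [-1.1, 3.8, 2.5]
width: 0.0437
grasp_force: 49.5
```

```bash
python3 s.py 178.5 .4445 -.086 .047
```

```text
15.9 q [-0.1939  0.3251 -0.4077  0.8387  0.002  -0.132 ] p [ 0.4452 -0.0868  0.0474] [ 0.031   0.9995  0.0011 -0.0002] yaw 176.45199420036104 w 0.043667273869558904 49.4758665561676 F [-1.1406  3.7548  2.481 ] [0.4907 0.2604 2.0412]
tool shift mm [0.7399 0.739  0.4035] turn -2.0480057996389576
```

The wrist moment of 2 N·m shows the nut is on its stop. Relaxing the twist, releasing and backing off.

Request:
jog_arm:
  plan: "0 0 0 0 200;0 0 0 0 200;0 0 0 0 150;0 0 0 0 100;0 0 0 0 0;0 0 0 0 0;0 0 0 0 0;0 0 0 0 0"

```text
clock: 16.7
eef_pos: [0.4455, -0.0884, 0.0473]
orientation: [0.032, 0.999, -0.0, 0.0]
ft_force: [0.7, -0.3, -0.6]
width: 0.0852
grasp_force: 0.0
```

Request:
jog_arm:
  plan: "0 0 -20 0 0;0 0 -60 0 0;0 0 -100 0 0;0 -30 -110 0 0;0 -80 -110 0 0;0 -130 -110 0 0;0 -180 -110 0 0;0 -200 -110 0 0"

```text
clock: 17.5
eef_pos: [0.4324, -0.2918, 0.1574]
orientation: [0.034, 0.999, -0.001, 0.0]
ft_force: [-0.2, 0.8, 0.3]
width: 0.0851
grasp_force: 0.0
```

```bash
python3 s.py; python3 m2.py top3.png
```

```text
17.5 q [-0.593   0.3251 -0.0771  1.1667 -0.0013 -0.5253] p [ 0.4324 -0.2918  0.1574] [ 0.0338  0.9994 -0.001   0.0005] yaw 176.12404914680863 w 0.08513871506532196 0.0 F [-0.1958  0.7927  0.3308] [ 0.0734 -0.0202  0.0321]
tool shift mm [  2.4187 207.6323 111.4111] turn -2.8759508531913696
clamp [365 167  11  11  95] 0.0532330015628989 [ 0.6334 -0.0867  0.0532]
nut ((443.6656188964844, -84.21161651611328), (44.75617980957031, 60.20713806152344), 85.4757308959961) medz 0.07772780171180194
adj 37 ((444.5760192871094, -85.03876495361328), (11.68203067779541, 23.663103103637695), 84.13494110107422) medz 0.10996026650136358 [ 0.4438 -0.0844]
pca ang -179.5220843084194 [0.0069 0.0036]
edge [-0.0002 -0.0285] deg -0.009570356223897358
edge [-0.067 -0.112] deg -3.8353054170682057
```

View pics/top3.png

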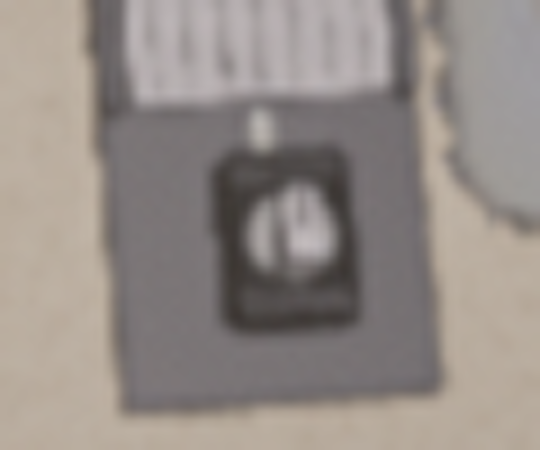

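The nut outline is identical to the picture at the start (fully tight), the pointer lies along the slicer towards the rib at (262,130), and the arm is clear. Handing in.

```bash
python3 -c "
from rig import hand_in; print(hand_in())"
```

```text
the job is handed in; nothing more can be done
None
```

The job is handed in, with no verdict shown: the nut was loosened about 49°, the pointer set to within about 1° of the index rib, and the nut retightened to its stop. The last picture shows the pointer still on the rib and the arm clear; I did not re-measure the bystanders.

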